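Press the soap holder into the shelf's rimmed corner and hold it

TASK

Mount the stick-on soap holder in the corner of the stainless shelf where its two raised rims meet: pick it up from the bench, turn it so that its spring clip points along the long rim and away from the short rim, and stand it flat on the shelf. Press it (no ramming) right into the corner, its long side flush against the long rim and its plain end flush against the short rim, and finish while still gripping it and pushing firmly on both rims at once, as if the glue were taking: do not let go. Leave everything else where it is.

Things in the scene. Friction and masses are not known exactly. Their poses are not given: they have to be found in the camera images.
- holder_grip (a point): Grip point of the soap holder: the middle of the upright rib on its base. The rib is 44 mm long (holder x), 20 mm thick (holder y) and reaches from 24 to 74 mm above the underside; this point is 50 mm above the underside, centred on the base. Axes of the holder, z up.
- clip_tip (a point): Outer tip of the holder's spring clip: 69 mm along the holder's +x from its vertical centre line, 21 mm above the underside. Same axes as the holder.
- holder: Loose white plastic soap holder, 0.13 to 0.25 kg, upright on the bench right of the shelf at almost any yaw. Base block 84 mm (x) x 64 mm (y) x 24 mm high with a rib on top; a stainless spring clip, 26 mm wide, sticks out 27 mm from the middle of the +x end; the -x end is plain. The base is slippery, the rib is not. Origin: centre of the underside.
- shelf: Fixed stainless shelf on the bench: plate 170 mm (x) x 280 mm (y), 12 mm thick. Origin on the bench under the inner corner of its two raised rims; the plate reaches from there towards -x and -y, z up. The long rim stands along the +x edge (far from the robot), the short rim along the +y edge (robot left). Wet and slippery.
- corner (a point): The inner corner on the shelf's top face, 12 mm above the bench, where the inner faces of both rims meet. Axes of the shelf.
- rim_long: Long rim: rigid silicone-edged upright strip, 8 mm thick, its top 18 mm above the shelf's top face and 30 mm above the bench; its inner face is the plane x = 0 of the shelf. Origin and axes as shelf.
- rim_short: Short rim: the same strip along the shelf's +y edge, 170 mm long; its inner face is the plane y = 0 of the shelf. Origin and axes as shelf.
- shampoo_mid (a point): Bystander, not to be disturbed: closed clear shampoo bottle, 56 mm across, 165 mm tall, standing on the shelf; this point is mid-height.
- dish_mid (a point): Bystander, not to be disturbed: green ceramic soap dish, 76 x 90 x 22 mm, on the shelf; this point is its centre.
- brush_mid (a point): Bystander, not to be disturbed: white plastic long-handled back brush, about 380 mm long and 32 mm high, lying beyond the shelf; this point is its middle.
- pumice_mid (a point): Bystander, not to be disturbed: aluminium foot pumice with handle, 155 x 45 x 19 mm, lying on the bench at the right; this point is its middle.
- tumbler_mid (a point): Bystander, not to be disturbed: white ceramic tumbler, 72 mm across, 95 mm tall, on the bench at the left; this point is its centre.
- nail_mid (a point): Bystander, not to be disturbed: wooden nail brush, 90 x 38 x 40 mm, on the bench at the right, near the robot; this point is its centre.
Not all that is in view belongs to the job. What is shaped like the holder but purple or turquoise is not meant.

How it is judged:
On the way:
1. the holder is lifted clear of the bench (height (world z) of holder_grip above 0.085 m), for 0.1 s.
At the end, for the whole second after the job is handed in: The holder stands flat on the shelf, within 4 mm of its seat in the corner, square within 0.05 rad, clip pointing away from the short rim; at rest; it pushes on each rim with more than 1.5 N and the fingers still hold it (contact force between holder and rim_long above 1.5 N and contact force between holder and rim_short above 1.5 N and contact force between the fingers and holder above 2 N and x of holder_grip in the frame of shelf between -0.036 and -0.028 m and y of holder_grip in the frame of shelf between -0.046 and -0.038 m and z of holder_grip in the frame of shelf between 0.058 and 0.066 m and y of clip_tip in the frame of shelf below -0.09 m and angle between the x axis of holder and the y axis of shelf, either way round below 0.05 rad and angle between holder's own z axis and vertical below 0.06 rad and linear speed of holder below 0.01 m/s); the arm keeps its last pose, push and grip.
It fails at once if another thing was disturbed (moved more than 25 mm) (distance of any of shampoo_mid, dish_mid, brush_mid, pumice_mid, tumbler_mid, nail_mid from where it was at the start of the episode above 0.025 m).
It fails at once if the holder was rammed into a rim (more than 80 N) (contact force between holder and rim_long above 80 N or contact force between holder and rim_short above 80 N).
It also fails if it takes over 51 s, if anything falls off the work surface, if the arm or the gripper's body presses on something with over 40 N, if the wrist force passes 120 N, or if a joint passes its speed limit or range.

ROBOT

A 6-joint arm with a two-finger parallel gripper is mounted at the origin on the work surface. World frame = base frame: x ahead of the robot, y to its left, z up, the work surface at z = 0. Lengths are in m, angles in rad, forces in N, time in s.
With the tool pointing down it reaches from about 0.375 to 0.9 m from the base axis. Payload 3.1 kg.
Tool frame: the origin (TCP) lies at the very end of the fingers, on their centre line; the grasp point (between the pads) lies 19 mm behind it; x points along the fingers, z is the direction in which the jaws open and shut, and the axes are right-handed (so a half turn about x gives the same grasp; the last joint's range is limited). The gripper opens to 87 mm and grips with 3 to 60 N. Pads are 19 mm wide; open, the fingers measure 117 mm over their backs; the gripper's body (75 mm by 190 mm) begins 51 mm behind the grasp point.
Start: joints at [1.129, 0.527, 1.433, -0, 1.181, -0.178], TCP at [0.162, 0.604, 0.223] pointing down, gripper open.
Joint ranges: [-3.08, 3.08], [-0.75, 2.2], [0.22, 2.44], [-1.43, 4.57], [0, 2.65], [-2.85, 2.85]. Speed limits (rad/s): [2.79, 2.79, 3.14, 3.14, 3.14, 3.14].

INTERFACE

Orientations are given as a unit quaternion [x, y, z, w].
In Python, from rig import get_obs, vision, hand_in gives the robot as it stands. The module is installed in compiled form; this text tells all that it offers.
- The arm moves only by the tool step_arm, never from a script. Its arguments are lists of equal length, an entry for each row: "slide": the shift along the world's x, y, z scaled (see below), a list of three; "turn": the turn, a rotation vector about the world's x, y, z scaled (see below), a list of three. In form: {"slide": [[dx, dy, dz], ...], "turn": [[wx, wy, wz], ...]}. A call has 1 to 12 rows; each row is the pose to reach, as a shift and turn from the pose commanded when the call began, turning the shorter way round; what a row does not reach only later rows make up. The controller multiplies each number of a shift by 0.1 m and each number of a turn by 2 pi rad. A row lasts 1/10 s, in which the tool goes at most 50 mm and 8.59 degrees, less where a joint would pass 70% of its speed; a pose out of reach is approached as far as the arm can. A call with a number of a shift or a turn outside -1 to 1 is refused whole. A call with a gripper value outside its range is refused whole. "jaw" is the opening, from 0 (shut) to 1 (fully open), set as the call begins (left out, the last holds). The fingers move at their own pace and stop on an object; "newtons" is the grip in N (left out, the last holds). Time passes only in rows, so rows that repeat a pose let the fingers close. It gives the time, the measured TCP pose, the force and the opening at its end, in the units of the state.
- get_obs(): the state, without advancing time (a new reading comes with each control period).
- vision.camera(name): name is "scene" or "side" or "wrist"; returns a dict with "image" (420x560x3 uint8, red, green, blue), "depth" (420x560 float32, m along the optical axis (not along the pixel's ray), 0 where there is no reading), "mtx" (3x3 intrinsics, pixels), "T" (4x4, takes a point from camera to world coordinates). Camera axes: x right, y down, z forward; pixel columns grow to the right and rows downward; lengths in m; the calibration is good to about 2 mm. A picture is of the moment at which its call begins.
- hand_in(): hands the job in, once; it reports no verdict.
Trained networks look in a picture, given as the dict that the camera call returned (one of the last four; its "shot" number tells which), for a name from the list of things; names that differ only in an ending like _2 or _b are one class to them, and where a whole thing is asked for, a point or a joint stands for the part that bears it (a point fixed in the world has none). Each returns a list of dicts, best first, with "p" (0 to 1); they miss things now and then, are a little off and sometimes report something else, mostly with a low value. They report only what shows in the picture. A call takes as long as a camera call. They do not tell look-alikes from the thing itself.
- vision.silhouettes(picture, thing): "mask" (420x560 bool, what is visible of it) and "centre" ([column, row] in pixels, amid what is visible of it).
- vision.spot_point(picture, thing): "centre" ([column, row] in pixels: a listed point, or the origin of a listed thing).
The state is a dict: "time": time; "q": joint angles; "joint_velocities": joint speeds; "joint_torque": joint torques, N m; "position": TCP position; "tool_rot": TCP orientation; "ft_force": force on the tool from outside, world axes, zero at the start; "moment": the same for the moment, N m; "grip_width": finger opening in m.
Only numpy, scipy, OpenCV 4.12 (cv2) and the standard library are available. Lean on these libraries where they do the work, as an engineer would, in place of code of your own. Each camera call takes 0.05 s, during which the arm holds its last target.

## Working session

There is one attempt and no reset: what is moved stays moved. The work goes in short steps, Python scripts to look and compute and a tool call to move; the robot and the scene stay as the last step left them, time stands still between calls to the robot, and variables do not carry over. Pictures are saved under pics/ and viewed, and the job is handed in when it is done.

Besides the shell and the picture viewer there is one more tool, called after "Emit:" as a command line: name --argument value ..., lists and objects as JSON in quotes. step_arm: Moves the arm, as the interface text tells. Its arguments: {"type":"object","properties":{"slide":{"type":"array"},"turn":{"type":"array"},"jaw":{"type":"number"},"newtons":{"type":"number"}},"required":["slide","turn"]}

```bash
mkdir -p pics; cat > h.py <<'E'
import numpy as np, cv2, pickle
from rig import get_obs, vision, hand_in
def shot(n,f):
    c=vision.camera(n); cv2.imwrite('pics/'+f+'.png',c['image'][:,:,::-1]); return c
def pts(c):
    d=c['depth']; v,u=np.mgrid[:420,:560]; K=c['mtx']
    P=np.stack([(u-K[0,2])/K[0,0]*d,(v-K[1,2])/K[1,1]*d,d],-1)
    W=P@c['T'][:3,:3].T+c['T'][:3,3]; W[d<=0]=np.nan; return W
E
python3 - <<'E'
from h import *
for n in ['scene','side','wrist']:
    c=shot(n,n+'0'); pickle.dump(c,open(n+'0.pkl','wb'))
    W=pts(c)
    for t in ['holder','holder_grip','clip_tip','corner','shelf']:
        for r in vision.spot_point(c,t)[:3]:
            u,v=map(int,np.round(r['centre'])); print(n,t,round(r['p'],2),u,v,np.round(W[min(max(v,0),419),min(max(u,0),559)],3))
o=get_obs(); print({k:np.round(v,3) for k,v in o.items()})
E
```

```text
scene holder 0.96 192 306 [ 0.476 -0.429  0.026]
scene holder 0.74 219 229 [ 0.393 -0.167  0.024]
scene holder 0.64 199 350 [ 0.58  -0.535  0.067]
scene holder_grip 0.97 213 257 [ 0.456 -0.286  0.074]
scene holder_grip 0.9 222 219 [ 0.399 -0.154  0.067]
scene holder_grip 0.7 188 296 [ 0.462 -0.421  0.062]
scene clip_tip 0.86 176 283 [ 0.393 -0.393  0.029]
scene clip_tip 0.73 199 253 [ 0.389 -0.272  0.021]
scene clip_tip 0.7 139 304 [ 0.34  -0.498  0.022]
scene corner 0.56 339 188 [0.653 0.173 0.031]
scene shelf 0.94 341 185 [0.653 0.19  0.029]
scene shelf 0.64 362 232 [0.793 0.052 0.023]
side holder 0.97 299 291 [ 0.443 -0.288  0.028]
side holder 0.83 280 374 [ 0.272 -0.469  0.03 ]
side holder 0.7 328 324 [ 0.451 -0.42   0.041]
side holder_grip 0.88 326 317 [ 0.444 -0.416  0.078]
side holder_grip 0.81 255 260 [ 0.374 -0.16   0.074]
side holder_grip 0.69 386 323 [ 0.571 -0.508  0.072]
side clip_tip 0.95 240 279 [ 0.318 -0.169  0.032]
side clip_tip 0.88 370 317 [ 0.571 -0.452  0.017]
side clip_tip 0.83 309 370 [ 0.339 -0.499  0.034]
side corner 0.97 271 165 [0.637 0.202 0.014]
side corner 0.65 268 165 [0.629 0.208 0.013]
side corner 0.21 241 322 [ 0.253 -0.297  0.043]
side shelf 0.72 266 165 [0.622 0.209 0.016]
{'time': np.float64(0.9), 'q': array([ 1.13 ,  0.527,  1.433,  0.   ,  1.181, -0.178]), 'joint_velocities': array([-0.001,  0.001,  0.   , -0.   ,  0.   ,  0.001]), 'joint_torque': array([ 1.0000e-03, -4.3999e+01, -1.7699e+01,  6.3000e-02,  5.0000e-02,
       -0.0000e+00]), 'position': array([0.162, 0.604, 0.223]), 'tool_rot': array([-0.43 ,  0.561,  0.43 ,  0.561]), 'ft_force': array([ 0.788, -0.771, -0.007]), 'moment': array([ 0.006,  0.028, -0.033]), 'grip_width': np.float64(0.087)}
```

View pics/scene0.png

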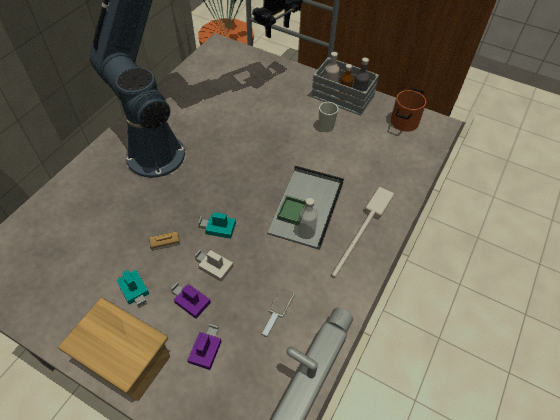

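View pics/side0.png

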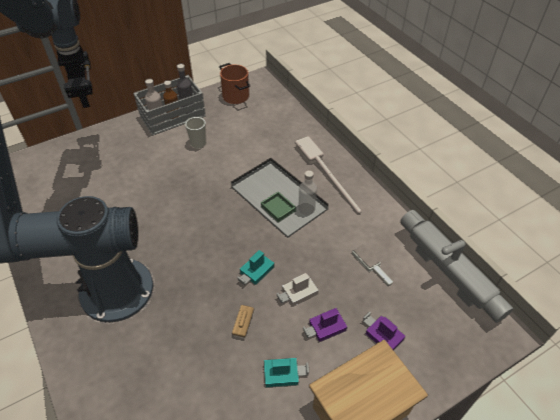

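View pics/wrist0.png

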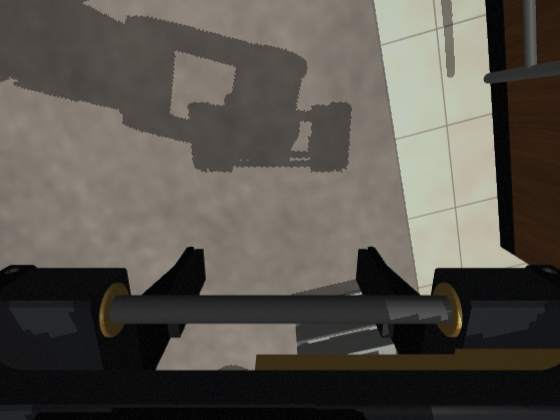

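The white holder is at scene (213,262) and side (298,290). Its clip points left in both views, towards the robot. The shelf corner is near scene (341,178) and side (270,163), and the look-alikes are purple and turquoise. Next I measure the holder and the shelf from depth.

```bash
cat > top.py <<'E'
from h import *
def topmap(c,x0,x1,y0,y1,s,f):
    W=pts(c); H=int((x1-x0)/s);Wd=int((y1-y0)/s); im=np.zeros((H,Wd,3),np.uint8)
    # backproject via nearest: splat
    ok=np.isfinite(W[...,0])
    P=W[ok];C=c['image'][ok];o=np.argsort(P[:,2]);P=P[o];C=C[o]
    i=((x1-P[:,0])/s).astype(int);j=((y1-P[:,1])/s).astype(int)
    k=(i>=1)&(i<H-1)&(j>=1)&(j<Wd-1)
    for a in(0,1):
        for b in (0,1): im[i[k]+a,j[k]+b]=C[k]
    cv2.imwrite('pics/'+f+'.png',im[:,:,::-1])
E
python3 - <<'E'
from top import *
for n in ['scene','side']:
    c=pickle.load(open(n+'0.pkl','rb')); W=pts(c)
    topmap(c,.35,.75,-.35,.25,.001,n+'top')
    img=c['image'].astype(int); 
    box=(W[...,0]>.36)&(W[...,0]<.54)&(W[...,1]>-.37)&(W[...,1]<-.2)
    up=box&(W[...,2]>.012)
    base=up&(W[...,2]<.034); rib=up&(W[...,2]>.055)
    white=(img.min(-1)>120)
    for nm,m in (('base',base&white),('rib',rib),('clipish',base&~white)):
        p=W[m][:, :2]; 
        if len(p)<5: print(n,nm,len(p));continue
        r=cv2.minAreaRect((p*1000).astype(np.float32)); print(n,nm,len(p),r,np.round(cv2.boxPoints(r)).tolist(),'zmed',np.median(W[m][:,2]),W[m][:,2].max())
    print('bench z',np.nanmedian(W[(np.abs(W[...,0]-.5)<.04)&(np.abs(W[...,1]+.17)<.03)][:,2]))
E
```

```text
scene base 331 ((440.1507263183594, -278.2592468261719), (64.32715606689453, 110.77598571777344), 89.0700454711914) [[384.0, -310.0], [495.0, -311.0], [496.0, -247.0], [385.0, -245.0]] zmed 0.0231037252695383 0.03329851320706423
scene rib 128 ((454.3762512207031, -279.8692932128906), (21.76702880859375, 46.1927604675293), 86.03877258300781) [[431.0, -289.0], [477.0, -292.0], [478.0, -271.0], [432.0, -267.0]] zmed 0.07213266904521931 0.07907725298627377
scene clipish 137 ((439.415283203125, -281.67572021484375), (61.81958770751953, 115.58089447021484), 89.90409851074219) [[382.0, -312.0], [497.0, -313.0], [497.0, -251.0], [382.0, -251.0]] zmed 0.020055798766056343 0.03334126534000892
bench z -0.00031814955849074344
side base 390 ((440.1618957519531, -277.7082824707031), (64.15081787109375, 112.08871459960938), 87.30616760253906) [[383.0, -307.0], [495.0, -312.0], [498.0, -248.0], [386.0, -243.0]] zmed 0.02409987823150961 0.033167959266778846
side rib 152 ((453.5285339355469, -278.49224853515625), (46.176639556884766, 22.04286766052246), 1.1283352375030518) [[430.0, -268.0], [431.0, -290.0], [477.0, -289.0], [476.0, -267.0]] zmed 0.07255031011361246 0.08116821380082229
side clipish 140 ((438.0510559082031, -282.3075256347656), (59.244590759277344, 110.53179168701172), 87.42744445800781) [[382.0, -309.0], [492.0, -314.0], [495.0, -255.0], [384.0, -250.0]] zmed 0.020376447042522394 0.03393176131479625
bench z 0.000802637501768011
```

View pics/scenetop.png

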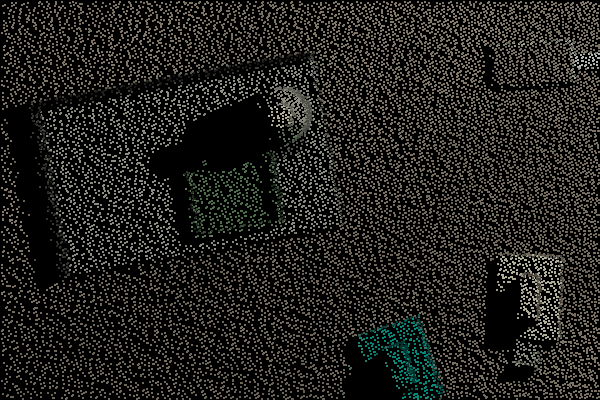

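View pics/sidetop.png

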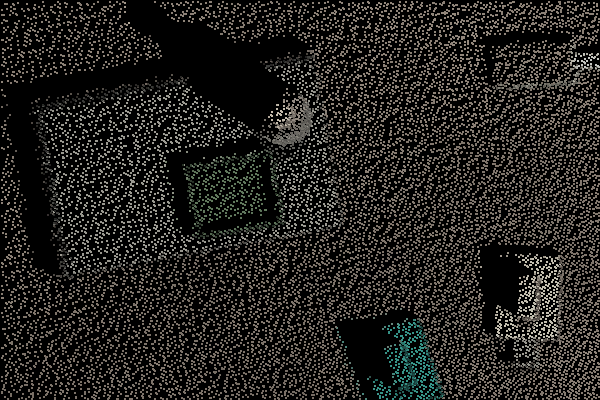

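```bash
python3 - <<'E'
from h import *
for n in ['scene','side']:
    c=pickle.load(open(n+'0.pkl','rb')); W=pts(c)
    m=(W[...,2]>.023)&(W[...,2]<.036)&(W[...,0]>.4)&(W[...,0]<.75)&(W[...,1]>-.2)&(W[...,1]<.26)&(c['image'].max(-1)<75)
    p=W[m]; print(n,len(p))
    np.save(n+'rim.npy',p)
    # ransac two lines
    q=p[:,:2]; rng=np.random.default_rng(0)
    for k in range(2):
        best=None
        for _ in range(1500):
            a,b=q[rng.choice(len(q),2,False)]
            t=b-a;L=np.linalg.norm(t)
            if L<.05: continue
            nn=np.array([-t[1],t[0]])/L; d=np.abs((q-a)@nn)<.004
            if best is None or d.sum()>best.sum(): best=d
        l=cv2.fitLine(q[best].astype(np.float32),cv2.DIST_HUBER,0,.001,.001).ravel()
        s=(q[best]-l[2:])@l[:2]
        print(best.sum(),l,'yaw deg',np.degrees(np.arctan2(l[1],l[0])),'ends',l[2:]+s.min()*l[:2],l[2:]+s.max()*l[:2])
        q=q[~best]
E
```

```text
scene 431
175 [ 0.17996368 -0.9836733   0.67138845  0.07267163] yaw deg -79.632355 ends [0.64431552 0.22065102] [ 0.69607553 -0.06226686]
96 [0.97886544 0.2045055  0.5577614  0.19882895] yaw deg 11.800552 ends [0.47443264 0.18141983] [0.63815093 0.21562401]
side 385
124 [ 0.18521248 -0.9826985   0.65708417  0.13752793] yaw deg -79.32648 ends [0.64184486 0.21838446] [ 0.69490489 -0.06314089]
95 [0.98661333 0.16307719 0.51283354 0.19016856] yaw deg 9.385552 ends [0.4742584  0.18379248] [0.64832361 0.2125637 ]
```

Emit:
step_arm --slide '[[0.33,-0.33,0],[0.67,-0.67,0],[1,-1,0]]' --turn '[[0,0,-0.017],[0,0,-0.034],[0,0,-0.0515]]'

```text
time: 1.2
position: [0.263, 0.5026, 0.2226]
tool_rot: [-0.333, 0.623, 0.333, 0.624]
ft_force: [1.2, -0.0, -0.3]
grip_width: 0.0868
```

Emit:
step_arm --slide '[[0.33,-0.33,0],[0.67,-0.67,0],[1,-1,0]]' --turn '[[0,0,-0.017],[0,0,-0.034],[0,0,-0.0515]]'

```text
time: 1.5
position: [0.3636, 0.4021, 0.2228]
tool_rot: [-0.228, 0.669, 0.228, 0.67]
ft_force: [0.7, 0.3, -0.1]
grip_width: 0.0874
```

Emit:
step_arm --slide '[[0.2,-0.33,0],[0.4,-0.67,0],[0.6,-1,0]]' --turn '[[0,0,-0.017],[0,0,-0.034],[0,0,-0.0515]]'

```text
time: 1.8
position: [0.4232, 0.302, 0.2227]
tool_rot: [-0.117, 0.697, 0.117, 0.697]
ft_force: [0.4, 0.2, -0.3]
grip_width: 0.0872
```

Emit:
step_arm --slide '[[0.1,-0.33,0],[0.2,-0.67,0],[0.32,-1,0]]' --turn '[[0,0,-0.017],[0,0,-0.034],[0,0,-0.0515]]'

```text
time: 2.1
position: [0.4545, 0.2021, 0.2227]
tool_rot: [-0.003, 0.707, 0.003, 0.707]
ft_force: [0.3, 0.2, -0.4]
grip_width: 0.0871
```

Emit:
step_arm --slide '[[0,-0.33,0],[0,-0.67,0],[0,-1,0]]' --turn '[[0,0,-0.017],[0,0,-0.034],[0,0,-0.0515]]'

```text
time: 2.4
position: [0.4544, 0.1021, 0.2227]
tool_rot: [0.111, 0.698, -0.111, 0.699]
ft_force: [0.6, 0.6, -0.2]
grip_width: 0.0873
```

Emit:
step_arm --slide '[[0,-0.33,0],[0,-0.67,0],[0,-1,0]]' --turn '[[0,0,-0.017],[0,0,-0.034],[0,0,-0.0515]]'

```text
time: 2.7
position: [0.4544, 0.0021, 0.2228]
tool_rot: [0.222, 0.671, -0.222, 0.672]
ft_force: [0.7, 0.1, -0.0]
grip_width: 0.0871
```

Emit:
step_arm --slide '[[0,-0.33,0],[0,-0.67,0],[0,-1,0]]' --turn '[[0,0,-0.017],[0,0,-0.034],[0,0,-0.0515]]'

```text
time: 3.0
position: [0.4543, -0.098, 0.2228]
tool_rot: [0.327, 0.627, -0.327, 0.627]
ft_force: [0.8, 0.0, -0.0]
grip_width: 0.087
```

Emit:
step_arm --slide '[[0,-0.33,0],[0,-0.67,0],[0,-1,0]]' --turn '[[0,0,-0.017],[0,0,-0.034],[0,0,-0.0515]]'

```text
time: 3.3
position: [0.4543, -0.198, 0.2228]
tool_rot: [0.424, 0.566, -0.424, 0.566]
ft_force: [0.6, -0.4, -0.4]
grip_width: 0.0871
```

Emit:
step_arm --slide '[[0,-0.3,0],[0,-0.6,0],[0,-0.8,0],[0,-0.8,0]]' --turn '[[0,0,-0.017],[0,0,-0.034],[0,0,-0.0515],[0,0,-0.0515]]'

```text
time: 3.7
position: [0.4548, -0.2795, 0.2228]
tool_rot: [-0.509, -0.49, 0.509, -0.492]
ft_force: [-0.1, 0.3, 0.5]
grip_width: 0.0871
```

```bash
python3 - <<'E'
from h import *
c=shot('wrist','w1'); W=pts(c)
box=(W[...,0]>.35)&(W[...,0]<.54)&(W[...,1]>-.37)&(W[...,1]<-.2)
for nm,m in (('base',box&(W[...,2]>.015)&(W[...,2]<.035)),('rib',box&(W[...,2]>.055)&(W[...,2]<.09))):
    p=W[m][:,:2]; print(nm,len(p))
    if len(p)>20:
        r=cv2.minAreaRect((p*1000).astype(np.float32)); print(r,np.round(cv2.boxPoints(r)).tolist(),np.median(W[m][:,2]))
        lo,hi=np.percentile(p,[1,99],axis=0); print(lo,hi)
E
```

```text
base 3384
((437.1841125488281, -278.3055114746094), (64.13751983642578, 111.42849731445312), 87.90804290771484) [[380.0, -308.0], [492.0, -312.0], [494.0, -248.0], [383.0, -244.0]] 0.024684406766695144
[ 0.38353988 -0.31043504] [ 0.49280164 -0.2471301 ]
rib 835
((451.1715087890625, -278.9308166503906), (19.623205184936523, 43.76397705078125), 87.96829223632812) [[429.0, -288.0], [473.0, -290.0], [473.0, -270.0], [430.0, -268.0]] 0.0745781300922791
[ 0.43004647 -0.28830215] [ 0.47300715 -0.26880233]
```

View pics/w1.png

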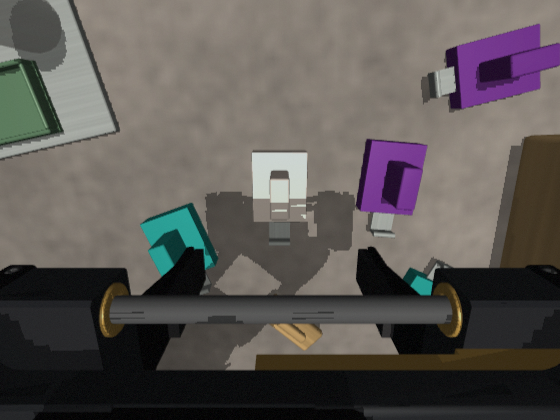

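The wrist view shows the white rib centred between the fingers at (280,195), with its clip at (280,232) pointing towards the robot. Its yaw agrees with the tool to within 0.1°. The sizes fit: rib 19.6×43.8 mm, tops at 24.7 and 74.6 mm. I go down and grip.

Emit:
step_arm --slide '[[-0.03,0,-0.4],[-0.03,0,-0.8],[-0.03,0,-1]]' --turn '[[0,0,0],[0,0,0],[0,0,0]]'

```text
time: 4.05
position: [0.4496, -0.2734, 0.1201]
tool_rot: [0.508, 0.494, -0.507, 0.49]
ft_force: [-0.1, 1.2, -0.9]
grip_width: 0.0868
```

Emit:
step_arm --slide '[[0,0,-0.3],[0,0,-0.6],[0,0,-0.8],[0,0,-0.9],[0,0,-0.9]]' --turn '[[0,0,0],[0,0,0],[0,0,0],[0,0,0],[0,0,0]]'

```text
time: 4.55
position: [0.4507, -0.2748, 0.0316]
tool_rot: [0.508, 0.493, -0.508, 0.491]
ft_force: [-0.5, -1.2, -0.2]
grip_width: 0.087
```

Emit:
step_arm --slide '[[0,0,0],[0,0,0],[0,0,0],[0,0,0],[0,0,0],[0,0,0],[0,0,0],[0,0,0]]' --turn '[[0,0,0],[0,0,0],[0,0,0],[0,0,0],[0,0,0],[0,0,0],[0,0,0],[0,0,0]]' --jaw 0 --newtons 45

```text
time: 5.35
position: [0.4513, -0.2765, 0.0325]
tool_rot: [-0.508, -0.492, 0.508, -0.492]
ft_force: [0.0, -0.4, -0.1]
grip_width: 0.0313
```

Emit:
step_arm --slide '[[0,0,0],[0,0,0],[0,0,0],[0,0,0],[0,0,0],[0,0,0]]' --turn '[[0,0,0],[0,0,0],[0,0,0],[0,0,0],[0,0,0],[0,0,0]]'

```text
time: 5.95
position: [0.4513, -0.2765, 0.0325]
tool_rot: [0.508, 0.492, -0.508, 0.492]
ft_force: [0.3, -0.2, -0.7]
grip_width: 0.0201
```

Emit:
step_arm --slide '[[0,0,0.2],[0,0,0.5],[0,0,0.8],[0,0,1],[0,0,1]]' --turn '[[0,0,0],[0,0,0],[0,0,0],[0,0,0],[0,0,0]]'

```text
time: 6.45
position: [0.4527, -0.2776, 0.135]
tool_rot: [0.508, 0.49, -0.508, 0.494]
ft_force: [0.6, -0.5, -1.1]
grip_width: 0.0198
```

```bash
python3 - <<'E'
from h import *
c=shot('scene','s2'); c=shot('side','d2'); print(get_obs())
E
```

```text
{'time': 6.55, 'q': array([-7.60864583e-01,  5.30263389e-01,  1.75908615e+00,  2.70889991e-05,
        8.52734865e-01,  8.43345436e-01]), 'joint_velocities': array([-0.00134595,  0.02916729,  0.01382782, -0.0009554 ,  0.00211458,
       -0.00049653]), 'joint_torque': array([ 2.35268759e-02, -4.05842757e+01, -1.31547341e+01,  6.32841513e-02,
       -8.21207743e-02,  1.43449201e-03]), 'position': array([ 0.45096254, -0.27608803,  0.13224584]), 'tool_rot': array([ 0.50828766,  0.49174665, -0.50828759,  0.49139863]), 'ft_force': array([ 0.39280318,  0.38368005, -1.49843276]), 'moment': array([-0.05797117,  0.14581907, -0.04003749]), 'grip_width': 0.019746260563298604}
```

View pics/s2.png

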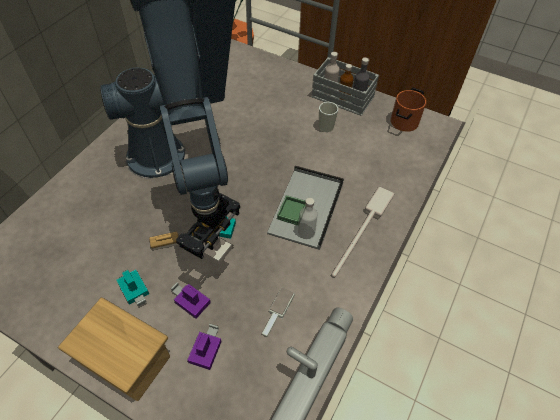

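View pics/d2.png

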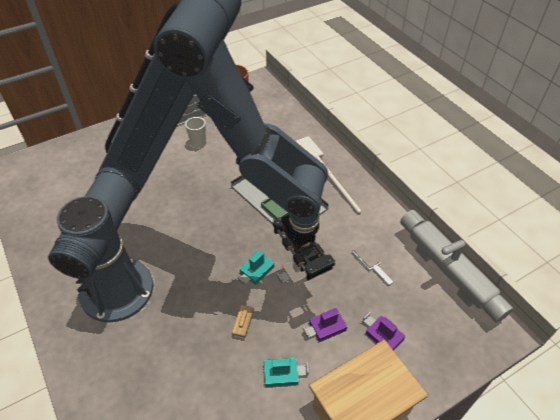

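The holder is lifted and gripped (width 19.8 mm), and nothing else has moved in either view. I carry it along x≈0.45, turning it, well clear of the bottle.

Emit:
step_arm --slide '[[0,0.25,0.12],[0,0.5,0.25],[0,0.75,0.37],[0,1,0.5]]' --turn '[[0,0,0.018],[0,0,0.036],[0,0,0.054],[0,0,0.0712]]'

```text
time: 6.95
position: [0.4499, -0.1748, 0.1809]
tool_rot: [0.385, 0.595, -0.385, 0.591]
ft_force: [0.9, 0.0, -1.2]
grip_width: 0.0198
```

Emit:
step_arm --slide '[[0,0.25,0],[0,0.5,0],[0,0.75,0],[0,1,0]]' --turn '[[0,0,0.018],[0,0,0.036],[0,0,0.054],[0,0,0.0712]]'

```text
time: 7.35
position: [0.45, -0.075, 0.1808]
tool_rot: [0.244, 0.665, -0.244, 0.662]
ft_force: [-0.9, 0.4, -1.8]
grip_width: 0.0198
```

Emit:
step_arm --slide '[[0,0.25,0],[0,0.5,0],[0,0.75,0],[0,1,0]]' --turn '[[0,0,0.018],[0,0,0.036],[0,0,0.054],[0,0,0.0712]]'

```text
time: 7.75
position: [0.4499, 0.0247, 0.1808]
tool_rot: [0.091, 0.703, -0.091, 0.7]
ft_force: [0.4, 0.2, -2.3]
grip_width: 0.0197
```

Emit:
step_arm --slide '[[0,0.25,0],[0,0.5,0],[0,0.75,0],[0,1,0],[0,1,0]]' --turn '[[0,0,0.018],[0,0,0.036],[0,0,0.054],[0,0,0.0712],[0,0,0.0712]]'

```text
time: 8.25
position: [0.4497, 0.1257, 0.1808]
tool_rot: [-0.066, 0.705, 0.067, 0.703]
ft_force: [-0.0, -0.2, -2.6]
grip_width: 0.0196
```

```bash
python3 - <<'E'
from h import *
c=shot('wrist','w3'); pickle.dump(c,open('w3.pkl','wb')); o=get_obs(); print(o['position'],o['tool_rot'],o['q'],o['time'])
E
```

```text
[0.44991174 0.12445132 0.18090606] [-0.06603765  0.70537083  0.06608386  0.70265492] [ 2.99001015e-02  3.82398044e-01  1.86132662e+00 -2.28352462e-04
  9.01705254e-01 -1.57079169e-01] 8.3
```

View pics/w3.png

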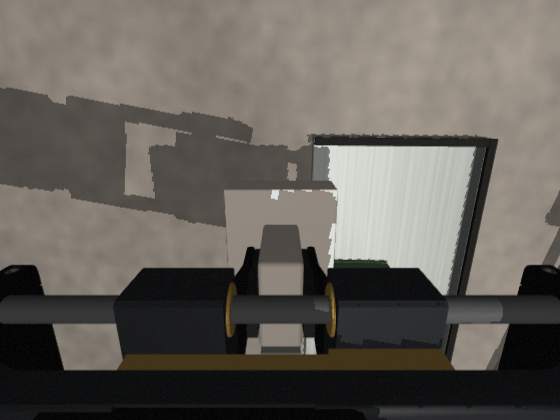

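The wrist view shows the held holder with its plain end up (base edge at row 185). The short rim runs along row ~140, the long rim down to the right, and the inner corner is near (478,147). I measure the rims from this view.

```bash
python3 - <<'E'
from h import *
c=pickle.load(open('w3.pkl','rb')); W=pts(c); K=c['mtx'];T=c['T']
a=np.radians(10.5); ex=np.array([np.cos(a),np.sin(a)]); ey=np.array([-np.sin(a),np.cos(a)])
C0=np.array([.6403,.2098])
# shelf-frame coordinates of points
S=np.stack([(W[...,:2]-C0)@ex,(W[...,:2]-C0)@ey,W[...,2]],-1)
dark=c['image'].max(-1)<90
rim=(S[...,2]>.024)&(S[...,2]<.036)
def fit(m,ax):
    p=S[m]; t=p[:,1-ax]; bins=np.linspace(t.min(),t.max(),9); r=[]
    for i in range(8):
        k=(t>=bins[i])&(t<bins[i+1])
        if k.sum()>3: r.append((t[k].mean(),*np.percentile(p[k,ax],[5,50,95]),k.sum()))
    r=np.array(r); print(np.round(r*1000,1)); print('slopes deg',[np.degrees(np.polyfit(r[:,0],r[:,j],1)[0]) for j in(1,2,3)])
v,u=np.mgrid[:420,:560]
fit(rim&(np.abs(S[...,0]-.004)<.015)&(S[...,1]<-.005)&(S[...,1]>-.2),0)
fit(rim&(np.abs(S[...,1]-.004)<.015)&(S[...,0]<-.005)&(S[...,0]>-.17),1)
pl=(S[...,2]>.005)&(S[...,2]<.02)&(S[...,0]<0)&(S[...,1]<0)&(S[...,0]>-.1)&(S[...,1]>-.1)
print('plate z',np.median(S[pl][:,2]), pl.sum())
# inner-edge of plate
print('plate max x,y',np.percentile(S[(S[...,2]<.016)&(S[...,2]>.008)&(np.abs(S[...,0])<.02)&(S[...,1]<-.02)&(S[...,1]>-.1)][:,0],[50,90,99]))
# held holder base
hb=(np.abs(W[...,0]-.45)<.08)&(np.abs(W[...,1]-.125)<.08)&(W[...,2]>.165)&(W[...,2]<.182)
p=W[hb][:,:2];r=cv2.minAreaRect((p*1000).astype(np.float32)); print('base',hb.sum(),r,np.round(cv2.boxPoints(r),1).tolist(),np.median(W[hb][:,2]))
hb=(np.abs(W[...,0]-.45)<.06)&(np.abs(W[...,1]-.125)<.04)&(W[...,2]>.205)&(W[...,2]<.24)
p=W[hb];print(hb.sum(), np.percentile(p,[1,50,99],axis=0) if len(p) else '')
E
```

```text
[[-1.545e+02 -1.000e+00  1.200e+00  6.600e+00  1.440e+05]
 [-1.359e+02 -7.000e-01  1.300e+00  6.300e+00  1.700e+05]
 [-1.158e+02 -8.000e-01  1.000e+00  6.600e+00  1.860e+05]
 [-9.560e+01 -9.000e-01  1.500e+00  6.500e+00  1.900e+05]
 [-7.550e+01 -7.000e-01  1.100e+00  6.700e+00  2.030e+05]
 [-5.540e+01 -7.000e-01  1.200e+00  6.500e+00  2.160e+05]
 [-3.520e+01 -9.000e-01  1.300e+00  6.700e+00  2.260e+05]
 [-1.520e+01 -6.000e-01  1.300e+00  6.700e+00  2.400e+05]]
slopes deg [np.float64(0.07671608315925063), np.float64(0.035322549003023396), np.float64(0.08776854650524979)]
[[-1.597e+02  3.400e+00  7.300e+00  1.080e+01  1.950e+05]
 [-1.390e+02  3.600e+00  7.500e+00  1.080e+01  1.870e+05]
 [-1.185e+02  3.700e+00  7.500e+00  1.050e+01  1.710e+05]
 [-9.780e+01  2.900e+00  6.800e+00  1.060e+01  1.910e+05]
 [-7.710e+01  3.000e+00  6.900e+00  1.070e+01  1.910e+05]
 [-5.660e+01  3.300e+00  7.100e+00  1.070e+01  1.870e+05]
 [-3.600e+01  3.400e+00  7.300e+00  1.070e+01  1.870e+05]
 [-1.570e+01  3.500e+00  7.400e+00  1.060e+01  1.810e+05]]
slopes deg [np.float64(-0.055774667962759414), np.float64(-0.04215628032314819), np.float64(-0.04795069626219017)]
plate z 0.012964736457904913 8469
plate max x,y [-0.00930891 -0.00055532  0.00048079]
base 7143 ((452.00872802734375, 113.20846557617188), (64.28628540039062, 109.82410430908203), 10.983722686767578) [[410.0, 161.0], [430.8999938964844, 53.20000076293945], [494.0, 65.4000015258789], [473.1000061035156, 173.1999969482422]] 0.17314639327655149
4769 [[0.42886    0.10531399 0.20567989]
 [0.44848375 0.13613522 0.222807  ]
 [0.466632   0.14855939 0.23744993]]
```

Emit:
step_arm --slide '[[0.25,0,0],[0.5,0.05,0],[0.75,0.1,0],[1,0.1,0]]' --turn '[[0,0,0],[0,0,-0.0008],[0,0,-0.0008],[0,0,-0.0008]]'

```text
time: 8.7
position: [0.5515, 0.1327, 0.1812]
tool_rot: [-0.063, 0.705, 0.063, 0.703]
ft_force: [-0.8, 0.4, -1.7]
grip_width: 0.0197
```

Emit:
step_arm --slide '[[0.2,0.05,0],[0.4,0.08,0],[0.49,0.08,0],[0.49,0.08,-0.2],[0.49,0.08,-0.5],[0.49,0.08,-0.8],[0.49,0.08,-1],[0.49,0.08,-1]]' --turn '[[0,0,0],[0,0,0],[0,0,0],[0,0,0],[0,0,0],[0,0,0],[0,0,0],[0,0,0]]'

```text
time: 9.5
position: [0.5965, 0.1403, 0.0786]
tool_rot: [-0.063, 0.708, 0.063, 0.701]
ft_force: [-0.1, 0.2, -1.8]
grip_width: 0.0195
```

Emit:
step_arm --slide '[[0,0,-0.1],[0,0,-0.2],[0,0,-0.28],[0,0,-0.32],[0,0,-0.32],[0,0,-0.32],[0,0,-0.32]]' --turn '[[0,0,0],[0,0,0],[0,0,0],[0,0,0],[0,0,0],[0,0,0],[0,0,0]]'

```text
time: 10.2
position: [0.6007, 0.1416, 0.0511]
tool_rot: [-0.064, 0.704, 0.064, 0.705]
ft_force: [0.0, -0.1, -1.1]
grip_width: 0.0196
```

```bash
python3 - <<'E'
from h import *
c=shot('wrist','w4'); pickle.dump(c,open('w4.pkl','wb')); o=get_obs(); print(o)
c=shot('side','d4')
E
```

```text
{'time': 10.25, 'q': array([ 5.06781241e-02,  7.43511607e-01,  1.57740655e+00,  9.95282055e-06,
        8.19671001e-01, -1.29570591e-01]), 'joint_velocities': array([ 1.19102837e-04, -9.32656398e-05,  7.91570927e-04, -1.26305965e-03,
       -3.78900575e-05, -1.13755636e-03]), 'joint_torque': array([-5.67598036e-03, -4.77116418e+01, -1.18418267e+01,  5.00986842e-02,
        4.60305868e-02,  2.66447881e-05]), 'position': array([0.60069262, 0.14161298, 0.05105366]), 'tool_rot': array([-0.06365033,  0.70388254,  0.06362749,  0.70459176]), 'ft_force': array([ 0.97673048,  0.4819924 , -1.48250617]), 'moment': array([-0.08886386,  0.00785366,  0.0622009 ]), 'grip_width': 0.019481738152840173}
```

View pics/w4.png

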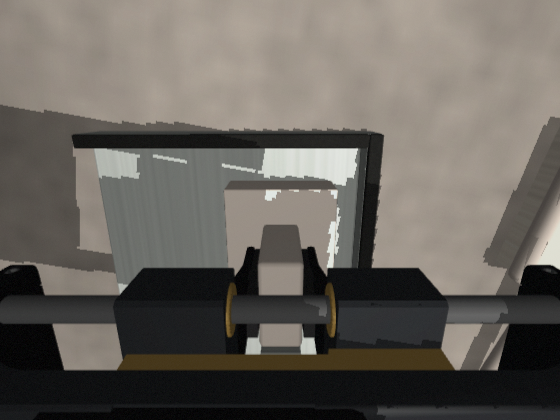

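View pics/d4.png

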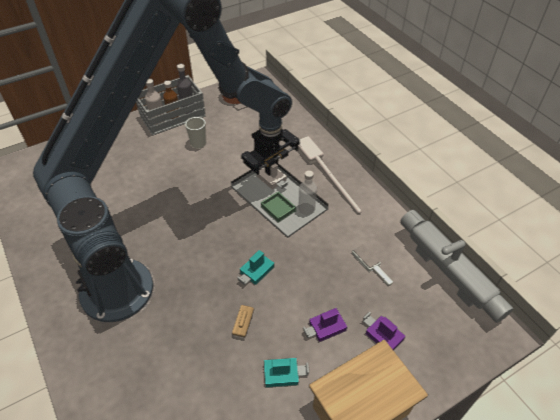

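Holder is hovering about 6 mm over the plate and ~20 mm inside both rims. In the wrist view the rims' inner faces are at row ~148 and column ~360, square with the base edges. I lower it to touch.

Emit:
step_arm --slide '[[0,0,-0.02],[0,0,-0.04],[0,0,-0.05],[0,0,-0.05],[0,0,-0.05]]' --turn '[[0,0,0],[0,0,0],[0,0,0],[0,0,0],[0,0,0]]'

```text
time: 10.8
position: [0.6003, 0.1415, 0.0454]
tool_rot: [-0.064, 0.704, 0.064, 0.704]
ft_force: [0.4, -0.6, -1.7]
grip_width: 0.02
```

Emit:
step_arm --slide '[[0,0,-0.01],[0,0,-0.02],[0,0,-0.02],[0,0,-0.02]]' --turn '[[0,0,0],[0,0,0],[0,0,0],[0,0,0]]'

```text
time: 11.2
position: [0.6006, 0.1415, 0.0445]
tool_rot: [-0.064, 0.704, 0.064, 0.704]
ft_force: [-1.3, 0.3, 5.0]
grip_width: 0.0197
```

Emit:
step_arm --slide '[[0.022,0.035,0],[0.044,0.07,0],[0.066,0.104,0],[0.088,0.138,0],[0.11,0.173,0],[0.11,0.173,0],[0.11,0.173,0]]' --turn '[[0,0,0],[0,0,0],[0,0,0],[0,0,0],[0,0,0],[0,0,0],[0,0,0]]'

```text
time: 11.9
position: [0.6125, 0.1593, 0.0446]
tool_rot: [-0.064, 0.703, 0.064, 0.705]
ft_force: [-0.9, 1.9, 5.4]
grip_width: 0.0198
```

Emit:
step_arm --slide '[[0.01,0.002,0],[0.02,0.004,0],[0.03,0.006,0],[0.03,0.006,0]]' --turn '[[0,0,0],[0,0,0],[0,0,0],[0,0,0]]'

```text
time: 12.3
position: [0.6146, 0.1596, 0.0445]
tool_rot: [-0.064, 0.704, 0.064, 0.704]
ft_force: [-1.6, -1.0, 7.1]
grip_width: 0.0201
```

Emit:
step_arm --slide '[[0.01,0.002,0],[0.02,0.004,0],[0.02,0.004,0],[0.02,0.004,0]]' --turn '[[0,0,0],[0,0,0],[0,0,0],[0,0,0]]'

```text
time: 12.7
position: [0.6166, 0.1599, 0.0445]
tool_rot: [-0.064, 0.704, 0.064, 0.705]
ft_force: [-2.6, -0.1, 7.2]
grip_width: 0.0197
```

Emit:
step_arm --slide '[[-0.005,0.02,0],[-0.007,0.04,0],[-0.007,0.04,0],[-0.007,0.04,0]]' --turn '[[0,0,0],[0,0,0],[0,0,0],[0,0,0]]'

```text
time: 13.1
position: [0.616, 0.1636, 0.0445]
tool_rot: [-0.064, 0.704, 0.064, 0.705]
ft_force: [-1.4, -1.4, 5.9]
grip_width: 0.0197
```

Emit:
step_arm --slide '[[0.01,0.002,0],[0.015,0.003,0],[0.015,0.003,0],[0.015,0.003,0]]' --turn '[[0,0,0],[0,0,0],[0,0,0],[0,0,0]]'

```text
time: 13.5
position: [0.6161, 0.1636, 0.0446]
tool_rot: [-0.064, 0.705, 0.063, 0.703]
ft_force: [-4.5, -2.9, 9.2]
grip_width: 0.0201
```

Emit:
step_arm --slide '[[-0.002,0.01,0],[-0.003,0.015,0],[-0.003,0.015,0],[-0.003,0.015,0]]' --turn '[[0,0,0],[0,0,0],[0,0,0],[0,0,0]]'

```text
time: 13.9
position: [0.6159, 0.1646, 0.0446]
tool_rot: [-0.064, 0.705, 0.063, 0.703]
ft_force: [-4.4, -3.8, 9.5]
grip_width: 0.0193
```

Emit:
step_arm --slide '[[-0.002,0.01,0],[-0.003,0.015,0],[-0.003,0.015,0],[-0.003,0.015,0]]' --turn '[[0,0,0],[0,0,0],[0,0,0],[0,0,0]]'

```text
time: 14.3
position: [0.6156, 0.1657, 0.0446]
tool_rot: [-0.065, 0.705, 0.063, 0.703]
ft_force: [-4.7, -4.9, 9.0]
grip_width: 0.0194
```

Emit:
step_arm --slide '[[-0.002,0.01,0],[-0.003,0.015,0],[-0.003,0.015,0],[-0.003,0.015,0]]' --turn '[[0,0,0],[0,0,0],[0,0,0],[0,0,0]]'

```text
time: 14.7
position: [0.6157, 0.1658, 0.0447]
tool_rot: [-0.065, 0.705, 0.063, 0.703]
ft_force: [-4.2, -8.7, 8.4]
grip_width: 0.0197
```

Emit:
step_arm --slide '[[0.007,0.007,0],[0.015,0.015,0],[0.015,0.015,0],[0.015,0.015,0],[0.015,0.015,0]]' --turn '[[0,0,0],[0,0,0],[0,0,0],[0,0,0],[0,0,0]]'

```text
time: 15.2
position: [0.6157, 0.1659, 0.0448]
tool_rot: [-0.066, 0.706, 0.062, 0.702]
ft_force: [-6.0, -12.2, 11.5]
grip_width: 0.0196
```

```bash
python3 - <<'E'
from h import *
c=shot('wrist','w5'); pickle.dump(c,open('w5.pkl','wb')); o=get_obs(); print({k:np.round(v,4) for k,v in o.items()})
f=o['ft_force']; a=np.radians(10.5); print('shelf-frame force',f[0]*np.cos(a)+f[1]*np.sin(a),-f[0]*np.sin(a)+f[1]*np.cos(a),f[2])
W=pts(c);C0=np.array([.6403,.2098]);ex=np.array([np.cos(a),np.sin(a)]); ey=np.array([-np.sin(a),np.cos(a)])
S=np.stack([(W[...,:2]-C0)@ex,(W[...,:2]-C0)@ey,W[...,2]],-1)
m=(S[...,2]>.024)&(S[...,2]<.05)&(abs(S[...,0]+.03)<.06)&(abs(S[...,1]+.05)<.08)
p=S[m&(S[...,2]>.033)]; print('base top',len(p)); 
q=np.c_[p[:,:2],np.ones(len(p))]; k=abs(p[:,2]-.036)<.005; print(np.linalg.lstsq(q[k],p[k,2],rcond=None)[0], np.percentile(p[k],[1,50,99],axis=0))
white=c['image'].min(-1)>90
r=cv2.minAreaRect((S[m&white&(abs(S[...,2]-.036)<.004)][:,:2]*1000).astype(np.float32)); print(r)
rm=(S[...,2]>.026)&(S[...,2]<.0325)&(S[...,0]>-.17)&(S[...,0]<.02)&(abs(S[...,1]-.006)<.012); print('short rim y',np.percentile(S[rm][:,1],[5,50,95]))
rm=(S[...,2]>.026)&(S[...,2]<.0325)&(S[...,1]>-.1)&(S[...,1]<-.01)&(abs(S[...,0]-.004)<.012); print('long rim x',np.percentile(S[rm][:,0],[5,50,95]))
c=shot('side','d5'); c=shot('scene','s5')
E
```

```text
{'time': np.float64(15.25), 'q': array([ 0.0912,  0.7744,  1.5176, -0.008 ,  0.8553, -0.0853]), 'joint_velocities': array([-0.0004,  0.001 , -0.0017,  0.0002,  0.0009, -0.0004]), 'joint_torque': array([  6.8477, -42.4624, -14.0069,   2.5105,  -1.9616,  -0.0521]), 'position': array([0.6157, 0.1659, 0.0448]), 'tool_rot': array([-0.0663,  0.7062,  0.062 ,  0.7022]), 'ft_force': array([ -5.4255, -12.6385,  12.8761]), 'moment': array([-2.0534,  0.9608,  0.0297]), 'grip_width': np.float64(0.0195)}
shelf-frame force -7.637823097224684 -11.438197260780663 12.876122952572082
base top 7136
[-0.00585778 -0.0108312   0.03659224] [[-0.06356602 -0.1051839   0.03443292]
 [-0.03241902 -0.01363509  0.0369756 ]
 [-0.00089166  0.00298486  0.0392261 ]]
((-32.28596496582031, -51.07542037963867), (108.71672058105469, 64.05633544921875), 89.88127899169922)
short rim y [0.00286153 0.00718374 0.01090458]
long rim x [0.00104767 0.00410432 0.00719596]
```

View pics/w5.png

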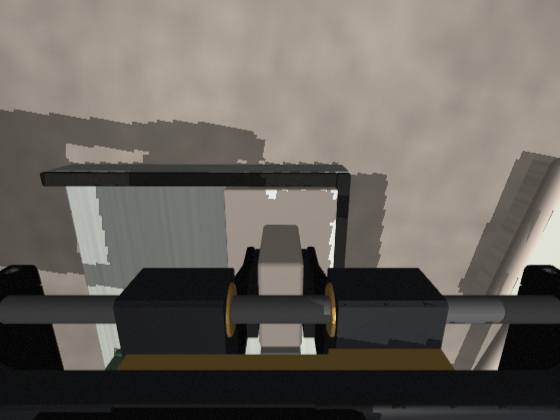

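View pics/d5.png

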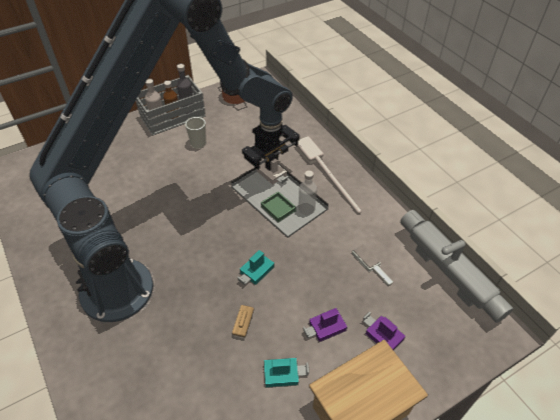

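Emit:
step_arm --slide '[[0.005,0.001,0],[0.01,0.002,0],[0.01,0.002,0],[0.01,0.002,0],[0.01,0.002,0],[0.01,0.002,0],[0.01,0.002,0],[0.01,0.002,0]]' --turn '[[0,0,0],[0,0,0],[0,0,0],[0,0,0],[0,0,0],[0,0,0],[0,0,0],[0,0,0]]'

```text
time: 16.15
position: [0.6157, 0.1659, 0.0448]
tool_rot: [-0.066, 0.707, 0.062, 0.701]
ft_force: [-8.4, -13.1, 14.1]
grip_width: 0.0195
```

View pics/s5.png

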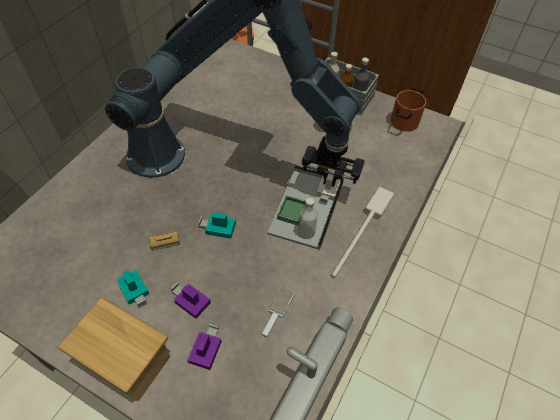

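The holder is in the corner and pushing on both rims: about 10.6 N on the long one and 11.3 N on the short one. The bystanders show no shift: bottle at scene (308,218), dish (291,210), brush (365,230).

```bash
python3 -c "
from rig import *
print(hand_in()); o=get_obs(); print(o['time'],o['ft_force'],o['position'])"
```

```text
the job is handed in; nothing more can be done
None
the job is handed in; nothing more can be done
```

The white soap holder is in the shelf corner, still gripped and pushed against both rims. I handed the job in at about 16 s; no verdict is given.

I picked it up by its rib, turned it about 102° so the clip points along the long rim and away from the short one, and set it on the shelf. I then eased it in 1–2 mm steps until it touched both rims.

- **Push:** at the last reading the arm met about 10.6 N across the long rim, 11.3 N across the short rim and 14 N on the shelf. Friction takes some of that, so the forces on the rims themselves are a little lower. The highest force I saw was far below the 80 N limit.
- **Grip:** the fingers were set to 45 N, and the jaw opening was 19.5 mm on the 20 mm rib.
- **Seat:** in the wrist camera's depth data the holder was square to the rims within about 0.2° and tilted under 1°. Its plain end matched the short rim's inner face within 1 mm. For the long rim, two readings of the face put it level with the holder's long side or about 2 mm beyond it. The force there shows contact.
- **Other things:** the tracked things looked unmoved in the last scene and side pictures, judged by eye. The arm hid the tumbler in the last scene picture, so I checked it only in the side view.
- **Not checked again:** I pushed about 1 mm further after the last pictures. The arm's position did not change, and I took no new pictures. No reading was possible after handing in.

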